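# Slide the loaded bottle carrier back to the service ledge

### The job

The heavy bottle carrier is standing out in the working area of the lab bench. Slide it along the bench into the gap between the mini centrifuge and the dry-block heater, and push it back until its long side stands flush and square against the service ledge. It is top-heavy and full of glass: push it gently, low down near its base, so that it slides and never tips; do not lift it or take hold of it anywhere, and leave everything else where it stands.

Things in the scene. Friction and masses are not known exactly. Their poses are not given: they have to be found in the camera images.
- carrier: Loaded bottle carrier: pale grey plastic tray, 104 mm deep (own x), 200 mm long (own y), walls up to 90 mm, holding two amber 500 ml bottles with blue caps (top 195 mm). At each end a 44 mm wide plate rises to 244 mm and carries a bar. Origin: centre of the underside, on the bench; z up; at the start x points away from the robot within 12 degrees. Mass 1.5 to 2.4 kg.
- carrier_side (a point): Middle of the carrier's long upright side towards the robot, 52 mm from the carrier's origin along its -x, 30 mm above the bench. Four rubber feet reach only 44 mm from the middle along x; friction on the bench is about 0.5 to 0.7: sliding takes 7 to 17 N, and pushed along x the carrier may tip if pushed higher than 60 mm above the bench.
- carrier_end (a point): Middle of the carrier's flat left end (+y; the right end is alike), 100 mm from the carrier's origin along its y, 30 mm above the bench. The feet reach 88 mm from the middle along y, so pushed along y below 120 mm it does not tip.
- carrier_bar (a point): Middle of the carrier's dark carrying bar, 228 mm above the bench, 25 mm thick, along the carrier's y, over the bottles. Not to be used.
- ledge: Service ledge of the bench: fixed, straight, pale grey upstand with a steel top, 100 mm deep (x), 1700 mm long (y), 84 mm high (gas cocks on it reach 140 mm), across the far side of the working area. Origin: at mid-length, on the bench, at the foot of the upright front face (the one towards the robot); x away from the robot, y to its left. The carrier flush against it has its origin at x = -52 mm in this frame.
- minifuge: Mini centrifuge: white rounded square base 125 mm deep (x) by 130 mm wide (y), 50 mm high, under a clear dome with a dark rotor, 108 mm high in all. Stands loose (1.2 kg) close in front of the ledge on one side of the gap, left or right. Origin: centre of the underside, on the bench; x away from the robot, y to its left, within 5 degrees.
- drybath: Dry-block heater: white box 125 mm deep (x) by 120 mm wide (y), 95 mm high (tubes in it reach 106 mm), sloping grey panel towards the robot. Stands loose (1.3 kg) close in front of the ledge on the other side of the gap; the free gap between the two is 228 to 252 mm wide. Origin: centre of the underside, on the bench; x away from the robot, y to its left, within 5 degrees.
- tuberack: Orange tube rack with white-capped tubes, 205 x 105 mm, 121 mm high, well to the left of the gap, not part of the job. Origin: centre of the underside; its x axis runs along its length.
- washbottle: White wash bottle with red cap and bent spout, 74 mm across, 200 mm high, well to the right of the gap, not part of the job. Origin: centre of the underside.

How it is judged:
At the end, for the whole second after the job is handed in: The carrier stands upright on the bench, at rest, between the two instruments, its long side within 8 mm of the ledge's front face and parallel to it within 0.06 rad (x of carrier in the frame of ledge above -0.06 m and angle between the y axis of carrier and the y axis of ledge, either way round below 0.06 rad and ((y of carrier in the frame of minifuge below -0.1 m and y of carrier in the frame of drybath above 0.1 m) or (y of carrier in the frame of drybath below -0.1 m and y of carrier in the frame of minifuge above 0.1 m)) and angle between carrier's own z axis and vertical below 0.03 rad and height (world z) of carrier below 0.004 m and linear speed of carrier below 0.01 m/s); the robot touches nothing.
It fails at once if the carrier tips (leans more than 0.12 rad) (angle between carrier's own z axis and vertical above 0.12 rad).
It fails at once if the carrier is lifted (more than 12 mm) (height (world z) of carrier above 0.012 m).
It fails at once if the fingers reach over the carrier to take hold of it (grasp point inside its outline, below 260 mm) (x of the grasp point in the frame of carrier between -0.054 and 0.054 m and y of the grasp point in the frame of carrier between -0.102 and 0.102 m and z of the grasp point in the frame of carrier below 0.26 m).
It fails at once if the carrier is shoved roughly (faster than 0.4 m/s) (linear speed of carrier above 0.4 m/s).
It fails at once if the mini centrifuge, the heater, the tube rack or the wash bottle is shifted (more than 8 mm) (distance of any of minifuge, drybath, tuberack, washbottle from where it was at the start of the episode above 0.008 m).
It also fails if it takes over 72 s, if anything falls off the work surface, if the arm or the gripper's body presses on something with over 40 N, if the wrist force passes 120 N, or if a joint passes its speed limit or range.

### The arm

A 6-joint arm with a two-finger parallel gripper is mounted at the origin on the work surface. World frame = base frame: x ahead of the robot, y to its left, z up, the work surface at z = 0. Lengths are in m, angles in rad, forces in N, time in s.
With the tool pointing down it reaches from about 0.275 to 0.85 m from the base axis. Payload 19 kg.
Tool frame: the origin (TCP) lies on the centre line of the jaws, within the pads' length; the fingertips stand 25 mm ahead of it and the grasp point (between the pads) lies 6 mm ahead of it; z points along the fingers, y is the line along which they close (so a half turn about z gives the same grasp; the last joint's range is limited). The gripper opens to 85 mm and grips with 20 to 120 N. Pads are 22 mm wide; open, the fingers measure 114 mm over their backs; the gripper's body (76 mm by 85 mm) begins 54 mm behind the grasp point. The pads swing forward as they close: fully open they stand 13 mm farther back than shut.
Start: joints at [-1.464, 0.15, 1.437, -0, 1.554, -0.134], TCP at [0.137, -0.558, 0.217] pointing down, gripper open.
Joint ranges: [-2.8, 2.8], [-0.68, 2.1], [0.12, 2.68], [-1.39, 4.53], [0.16, 2.79], [-2.81, 2.81]. Speed limits (rad/s): [1.89, 1.89, 2.22, 3.01, 3.01, 3.01].

### API

Orientations are given as a 3x3 rotation matrix whose columns are the frame's x, y, z axes.
In Python, from workcell import env, snapshot, calibration, job gives the robot as it stands.
- The arm moves only by the shell command python3 -m jog 'ROWS' [FORCE]. ROWS is JSON, one flat list of numbers, 5 for each row, row after row: the shift along the world's x, y, z in units of 25 mm (1.0 is 25 mm), then the turn about the world's z in units of 5 degrees (1.0 is 5 degrees), then the opening, from 0 (shut) to 1 (fully open). In form: [tx, ty, tz, turn, grip, tx, ty, tz, turn, grip, ...]. A call has 1 to 8 rows; each row shifts and turns the commanded pose from where the row before left it; what a row does not reach is not made up. A row lasts 1/12 s, in which the tool goes at most 41.7 mm and 7.16 degrees, less where a joint would pass 70% of its speed; a pose out of reach is approached as far as the arm can. A call is refused whole if a number of a shift passes 1 or a number of a turn 1, either way. A call with a gripper value outside its range is refused whole. The fingers move at their own pace and stop on an object; FORCE is the grip in N (left out, the last holds). Time passes only in rows, so rows that do not move let the fingers close. It gives the time, the measured TCP pose, the force, the opening and the grip force at its end, in the units of the state.
- env.get_state(): the state, without advancing time (a new reading comes with each control period).
- snapshot(name): name is "scene" or "top"; returns the picture (480x640x3 uint8, red, green, blue); there is no depth.
- calibration(name): a dict with "vertical_fov" (degrees; the focal length in pixels is half the picture's height over the tangent of half this angle, whatever the lens; pixels are square), "cx", "cy" (the principal point, pixels), "origin" and "orientation" of the camera in the world. Camera axes: x right, y down, z forward; pixel columns grow to the right and rows downward; lengths in m; the calibration is good to about 2 mm. A picture is of the moment at which its call begins. calibration takes no time and is no camera call.
- job.close_job(): hands the job in; it is judged then, once.
The state is a dict: "t": time; "joint_positions": joint angles; "qvel": joint speeds; "joint_efforts": joint torques, N m; "ee_pos": TCP position; "tool_rot": TCP orientation; "force": force on the tool from outside, world axes, zero at the start; "wrist_torque": the same for the moment, N m; "width": finger opening in m; "grip_force": force on a finger pad.
Only numpy, scipy, OpenCV 4.12 (cv2) and the standard library are available. Lean on these libraries where they do the work, as an engineer would, in place of code of your own. Each camera call takes 0.05 s, during which the arm holds its last target. There are 200 camera calls.

## Working session

There is one attempt and no reset: what is moved stays moved. The work goes in short steps, Python scripts to look and compute and a shell command to move; the robot and the scene stay as the last step left them, time stands still between calls to the robot, and variables do not carry over. Pictures are saved under pics/ and viewed, at most 12 in all, crops included, and the job is handed in when it is done.

```bash
mkdir -p pics
python3 - <<'E'
from workcell import env,snapshot,calibration,job
import cv2,numpy as np
for n in("scene","top"):
    im=snapshot(n);cv2.imwrite(f"pics/{n}0.png",im[:,:,::-1]);c=calibration(n);print(n,{k:np.round(v,4).tolist() if not isinstance(v,str) else v for k,v in c.items()})
s=env.get_state();print(s['t'],s['ee_pos'],s['tool_rot'],s['width'])
E
```

```text
scene {'vertical_fov': 51.9702, 'cx': 327.8366, 'cy': 241.773, 'origin': [1.6119, -0.4693, 1.2238], 'orientation': [[0.428, 0.644, -0.6341], [0.9035, -0.3199, 0.285], [-0.0193, -0.6949, -0.7188]]}
top {'vertical_fov': 53.156, 'cx': 326.827, 'cy': 242.0223, 'origin': [0.5786, -0.0152, 1.5683], 'orientation': [[-0.0041, -0.9981, 0.0614], [-1.0, 0.0037, -0.0067], [0.0065, -0.0614, -0.9981]]}
0.1 [ 0.13707096 -0.55818977  0.21646416] [[ 9.71148636e-01  2.38474980e-01 -1.06392034e-04]
 [ 2.38474958e-01 -9.71148080e-01  1.04948043e-03]
 [ 1.46952405e-04 -1.04457333e-03 -9.99999444e-01]] 0.08556106897961269
```

View pics/scene0.png

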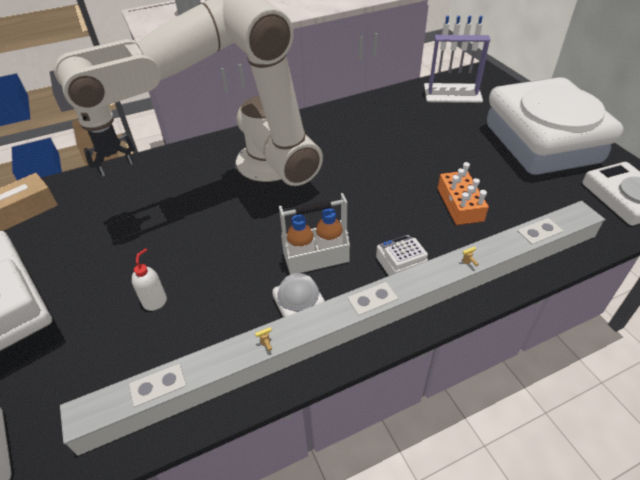

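View pics/top0.png

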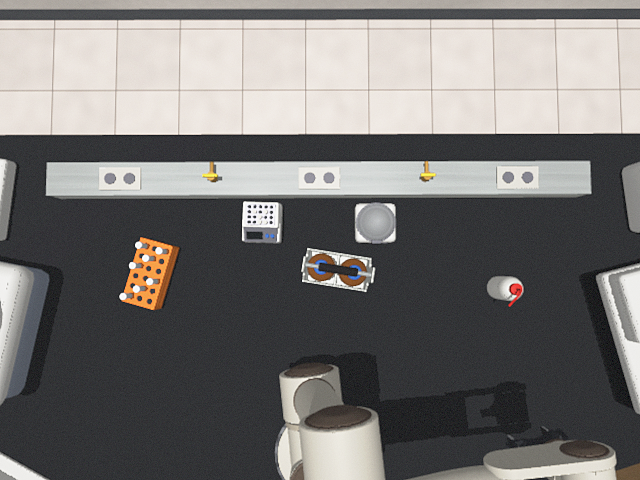

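The top view shows the heater at about (262,222), the minifuge at (375,223), the carrier at (338,270) turned a few degrees, and the ledge's front edge at row ~197. Next I measure them.

```bash
cat > h.py <<'E'
from workcell import env,snapshot,calibration,job
import cv2,numpy as np
def ray(n,px,z):
    c=calibration(n);f=240/np.tan(np.radians(c["vertical_fov"])/2);px=np.atleast_2d(px).astype(float)
    d=np.c_[(px[:,0]-c["cx"])/f,(px[:,1]-c["cy"])/f,np.ones(len(px))]@np.array(c["orientation"]).T
    o=np.array(c["origin"]);return (o+d*((z-o[2])/d[:,2])[:,None])[:,:2]
def comps(im):
    m=(im.max(2)>75).astype(np.uint8)
    return cv2.connectedComponentsWithStats(m)
def pix(l,i): y,x=np.nonzero(l==i);return np.c_[x,y]
E
python3 - <<'E'
from h import *
im=snapshot("top");n,l,s,c=comps(im)
for i in range(1,n):
    if s[i,4]>150 and s[i,1]>140 and s[i,1]<330:print(i,s[i],c[i].round(1))
cr=im[150:310,230:410,::-1];cv2.imwrite("pics/c0.png",cv2.resize(cr,None,fx=3.3,fy=3.3,interpolation=cv2.INTER_CUBIC))
e=[]
for x in range(60,580,10):
    col=im[185:215,x].max(1).astype(int);e.append((x,185+np.argmin(np.diff(col))+.5))
P=ray("top",e,0.084);k=np.polyfit(P[:,1],P[:,0],1);r=P[:,0]-np.polyval(k,P[:,1]);g=abs(r)<.006;k=np.polyfit(P[g,1],P[g,0],1);print("ledge x=k*y+b",k,g.sum(),r[g].std())
E
```

```text
2 [  0 158  16  83 944] [  5.7 193.6]
3 [   45   160   547    39 20280] [318.3 179.3]
4 [622 162  18  71 989] [632.1 194.4]
5 [ 242  201   41   43 1486] [262.3 221.3]
6 [ 354  202   42   42 1641] [375.  222.6]
7 [ 119  237   61   73 2694] [149.6 273.5]
8 [ 301  248   75   44 2127] [337.1 269.6]
9 [   0  261   49  145 4833] [ 18.3 322.7]
10 [ 596  263   44  152 3743] [624.3 321. ]
11 [487 276  37  31 805] [505.1 288.3]
ledge x=k*y+b [-0.00180482  0.81805107] 33 0.0019092694136425405
```

View pics/c0.png

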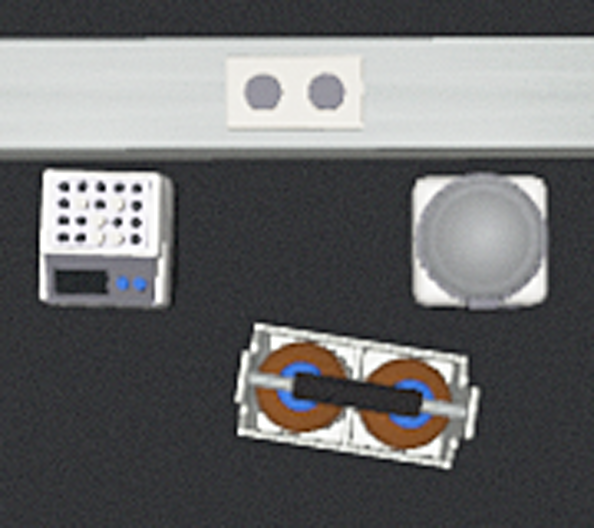

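The crop shows the carrier's rim corners at about (257,325), (467,356), (450,467) and (238,435), the heater's right side at x≈173 and the minifuge's left side at x≈413. The ledge's front face is a thin strip, rows 150–158.

Run:
```python
from h import *
q=lambda p:np.array(p)/3.3+[230,150]-.35
C=ray("top",q([(257,325),(467,356),(450,467),(238,435)]),.09)
print("carrier",C.round(4).tolist(),C.mean(0),[np.linalg.norm(C[i]-C[i-1]).round(4) for i in range(4)])
v=(C[0]+C[3]-C[1]-C[2]);print("yaw of y axis deg",np.degrees(np.arctan2(-v[0],v[1])))
v=(C[0]+C[1]-C[2]-C[3]);print("x axis deg",np.degrees(np.arctan2(v[1],v[0])))
print("ledge top/bot",ray("top",q([(300,150)]),.084),ray("top",q([(300,158)]),0))
for z in(0,.05,.095):print(z,"heater R",ray("top",q([(173,185),(173,300)]),z).round(4).tolist(),"fuge L",ray("top",q([(413,185),(413,300)]),z).round(4).tolist(),"fuge R",ray("top",q([(548,240)]),z).round(4))
print("heater top",ray("top",q([(42,172),(154,172),(40,300)]),.095).round(4).tolist())
im=snapshot("top");print(im[188:204,300].max(1),im[188:204,340].max(1))
```

```text
carrier [[0.6508, 0.0344], [0.6211, -0.1617], [0.5179, -0.1449], [0.5484, 0.0523]] [ 0.58453264 -0.05497007] [np.float64(0.104), np.float64(0.1983), np.float64(0.1045), np.float64(0.1995)]
yaw of y axis deg -8.709071652855158
x axis deg -9.57246906862814
ledge top/bot [[ 0.81649012 -0.00627402]] [[ 0.82190489 -0.00574159]]
0 heater R [[0.7952, 0.1209], [0.6803, 0.1207]] fuge L [[0.7944, -0.1184], [0.6795, -0.1175]] fuge R [[ 0.7389 -0.2525]]
0.05 heater R [[0.7883, 0.1166], [0.6771, 0.1164]] fuge L [[0.7875, -0.1151], [0.6762, -0.1142]] fuge R [[ 0.7337 -0.2449]]
0.095 heater R [[0.7821, 0.1127], [0.6742, 0.1125]] fuge L [[0.7813, -0.1121], [0.6734, -0.1113]] fuge R [[ 0.7291 -0.2381]]
heater top [[0.7947, 0.2352], [0.7944, 0.1305], [0.6746, 0.2363]]
[223 192 221 217 221 228 196 117 122 103  64  55  54  56  54  51] [222 214 221 221 224 230 196 117 119 106  64  55  56  54  59  56]
```

```bash
python3 -m jog '[0.5,1,0,-0.5,1,0.5,1,0,-0.5,1,0.5,1,0,-0.5,1,0.5,1,0,-0.5,1,0.5,1,0,-0.5,1,0.5,1,0,-0.26,1,0.5,1,0,0,1,0.5,1,0,0,1]'; python3 -m jog '[1,0.5,0,0,1,1,0.5,0,0,1,1,0.5,0,0,1,1,0.5,0,0,1,1,0.5,0,0,1,1,0.5,0,0,1,1,0.3,0,0,1,1,0,0,0,1]'; python3 -c "
from h import *
print(env.get_state())"
```

```text
t: 0.87
ee_pos: [0.2374, -0.3571, 0.2169]
tool_rot: [[1.0, -0.0, 0.0], [-0.0, -1.0, 0.0], [0.0, -0.0, -1.0]]
force: [0.5, -0.4, -0.0]
width: 0.0852
grip_force: 0.0
t: 1.53
ee_pos: [0.4384, -0.2743, 0.2171]
tool_rot: [[1.0, 0.001, 0.0], [0.001, -1.0, 0.0], [0.0, -0.0, -1.0]]
force: [-0.4, -0.3, -0.1]
width: 0.0853
grip_force: 0.0
{'t': 1.5333, 'joint_positions': array([-7.08349810e-01,  2.91987742e-02,  1.56879464e+00,  3.13633529e-04,
        1.54343373e+00,  8.61349680e-01]), 'qvel': array([ 0.37606977,  0.54955584, -0.55904412, -0.00668995, -0.00089258,
        0.37011699]), 'joint_efforts': array([ -2.28882171, -67.49937057, -50.52457809,   0.22056999,
         0.07759721,  -0.72791191]), 'ee_pos': array([ 0.43840323, -0.27429734,  0.2171393 ]), 'tool_rot': array([[ 9.99999353e-01,  1.08830342e-03,  3.29656226e-04],
       [ 1.08826048e-03, -9.99999399e-01,  1.30422883e-04],
       [ 3.29797968e-04, -1.30064047e-04, -9.99999937e-01]]), 'force': array([-0.42145777, -0.27567082, -0.14385215]), 'wrist_torque': array([-0.01110101,  0.00629439,  0.01724889]), 'grip_force': 0.0, 'width': 0.08525660166807325}
```

```bash
python3 -m jog '[1,0,0,0,1,1,0,0,0,1,1,0,0,0,1,1,0,0,0,1,1,0,0,0,1,1,0,0,0,1,0.36,0,0,0,1,0,0,0,0,1]'; python3 -m jog '[0,0,-1,0,1,0,0,-1,0,1,0,0,-1,0,1,0,0,-1,0,1,0,0,-1,0,1,0,0,-1,0,1,0,0,-1,0,1,0,0,0,0,1]'
python3 - <<'E'
from h import *
im=snapshot("scene");cr=im[140:340,200:460,::-1];cv2.imwrite("pics/s1.png",cv2.resize(cr,None,fx=3,fy=3,interpolation=cv2.INTER_CUBIC))
E
```

```text
t: 2.2
ee_pos: [0.5973, -0.2755, 0.2158]
tool_rot: [[1.0, 0.001, -0.001], [0.001, -1.0, 0.001], [-0.001, -0.001, -1.0]]
force: [-0.3, -0.8, -1.4]
width: 0.0852
grip_force: 0.0
t: 2.87
ee_pos: [0.593, -0.2748, 0.0373]
tool_rot: [[1.0, -0.001, -0.006], [-0.001, -1.0, 0.004], [-0.006, -0.004, -1.0]]
force: [-1.1, 0.1, -0.9]
width: 0.0858
grip_force: 0.0
```

View pics/s1.png

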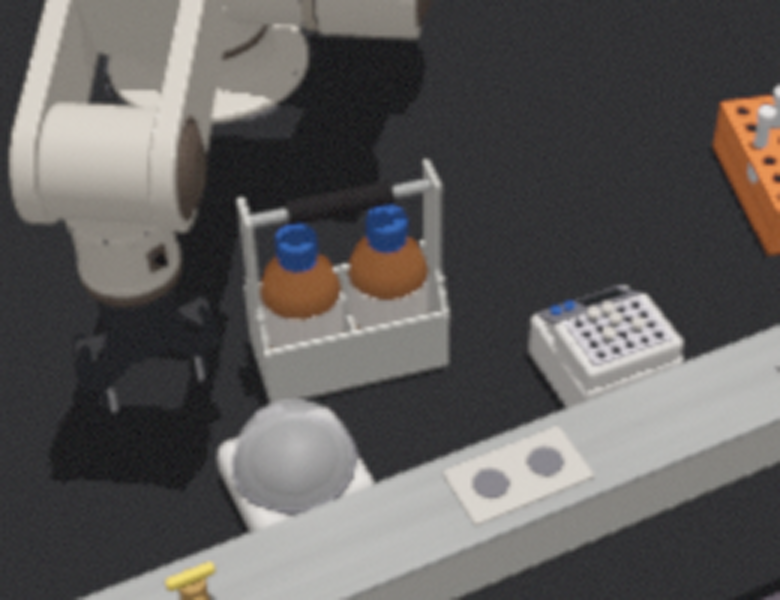

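The gripper is down to the right of the carrier, clear of everything: fingertips at about crop (113,400) and (200,370), carrier's right end at x≈250. I now start the gentle end push, which is safe at any height below 120 mm.

```bash
python3 -m jog '[0.2,0.5,0.1,0,1,0,0.5,0,0,1,0,0.5,0,0,1,0,0.3,0,0,1,0,0.15,0,0,1,0,0,0,0,1]'; python3 -m jog '[0,0.15,0,0,1,0,0.15,0,0,1,0,0.15,0,0,1,0,0.15,0,0,1]';python3 -m jog '[0,0.15,0,0,1,0,0.15,0,0,1,0,0.15,0,0,1,0,0.15,0,0,1]';  python3 - <<'E'
from h import *
s=env.get_state();print(s['force'],s['wrist_torque'],s['ee_pos'])
E
```

```text
t: 3.42
ee_pos: [0.6015, -0.2261, 0.0453]
tool_rot: [[1.0, 0.001, 0.001], [0.001, -1.0, -0.001], [0.001, 0.001, -1.0]]
force: [2.2, 1.0, 1.4]
width: 0.0859
grip_force: 0.0
t: 3.75
ee_pos: [0.6013, -0.2136, 0.045]
tool_rot: [[1.0, -0.001, 0.001], [-0.001, -1.0, -0.002], [0.001, 0.002, -1.0]]
force: [0.7, -11.8, 1.7]
width: 0.0854
grip_force: 0.0
t: 4.08
ee_pos: [0.6013, -0.1986, 0.0451]
tool_rot: [[1.0, -0.001, 0.001], [-0.001, -1.0, -0.002], [0.001, 0.002, -1.0]]
force: [2.0, -11.8, 3.1]
width: 0.0855
grip_force: 0.0
[  2.03221946 -11.84607308   3.10263786] [-1.03638706 -0.07391811  0.04226157] [ 0.60134753 -0.19863466  0.04510323]
```

```bash
python3 -m jog '[0,0.15,0,0,1,0,0.15,0,0,1,0,0.15,0,0,1,0,0.15,0,0,1,0,0.15,0,0,1,0,0.15,0,0,1,0,0.15,0,0,1,0,0.15,0,0,1]' | head -2;  python3 - <<'E'
from h import *
s=env.get_state();print(s['force'],s['wrist_torque'],s['ee_pos'])
im=snapshot("top");cr=im[190:310,270:430,::-1];a=cv2.resize(cr,(533,400),interpolation=cv2.INTER_CUBIC)
im=snapshot("scene");cr=im[180:300,225:365,::-1];b=cv2.resize(cr,(700,600),interpolation=cv2.INTER_CUBIC)
cv2.imwrite("pics/t2.png",a);cv2.imwrite("pics/s2.png",b)
E
```

```text
t: 4.75
ee_pos: [0.6014, -0.1686, 0.0451]
[  0.85660599 -11.74204999   2.67480264] [-1.04405317 -0.05813561  0.05016573] [ 0.60137688 -0.1686239   0.0450568 ]
```

View pics/t2.png

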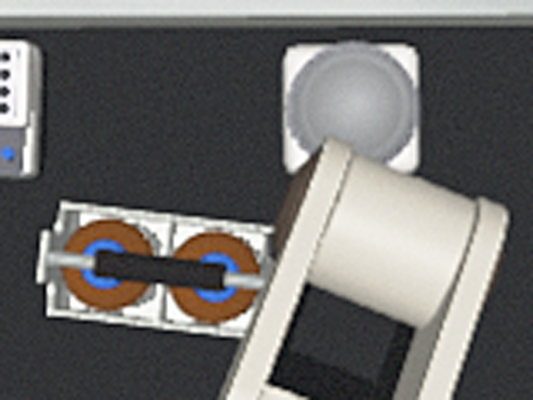

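View pics/s2.png

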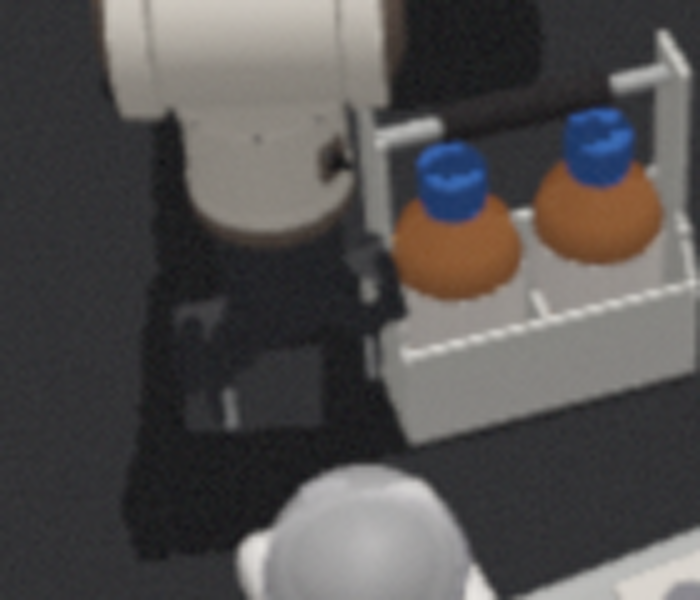

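The pictures show the carrier still turned about −5° (rim from (62,202) to (270,228)). In the scene view the finger's knuckle, near (395,290), looks close to the rim. Before any side push I need the finger's profile: the fingers lie in the plane x = TCP x, so pixels cast onto that plane give y and z directly.

```bash
cat >> h.py <<'E'
def rayx(n,px,x):
    c=calibration(n);f=240/np.tan(np.radians(c["vertical_fov"])/2);px=np.atleast_2d(px).astype(float)
    d=np.c_[(px[:,0]-c["cx"])/f,(px[:,1]-c["cy"])/f,np.ones(len(px))]@np.array(c["orientation"]).T
    o=np.array(c["origin"]);return (o+d*((x-o[0])/d[:,0])[:,None])[:,1:]
E
python3 - <<'E'
from h import *
g=cv2.imread("pics/s1.png")[260:440,40:300]
g=(np.clip(g.astype(float)/110,0,1)**.5*255).astype(np.uint8)
g=cv2.resize(g,None,fx=3,fy=3,interpolation=cv2.INTER_CUBIC)
# overlay y,z grid in plane x=.593: dots each 10mm relative to TCP y=-.2748
from workcell import calibration
c=calibration("scene");f=240/np.tan(np.radians(c["vertical_fov"])/2);R=np.array(c["orientation"]);o=np.array(c["origin"])
for dy in(-60,-50,-40,40,50,60):
  for z in(0,20,40,60,80,100,120):
    p=(np.array([.593,-.2748+dy/1e3,z/1e3])-o)@R;u=c["cx"]+f*p[0]/p[2];v=c["cy"]+f*p[1]/p[2]
    X=(((u-200)*3-40)*3,((v-140)*3-260)*3)
    cv2.circle(g,(int(X[0]),int(X[1])),3,(0,0,255) if z%60 else (0,255,255),-1)
cv2.imwrite("pics/g1.png",g)
# carrier pose from left corners
q=np.array([(62,202),(48,316)])/(10/3)+[270,190]-.35
C=ray("top",q,.09);u=(C[0]-C[1]);print(C,np.linalg.norm(u),np.degrees(np.arctan2(u[1],u[0])))
E
```

```text
[[0.6444914  0.09383804]
 [0.53949385 0.10663079]] 0.10577400250792564 -6.946597153486405
```

View pics/g1.png

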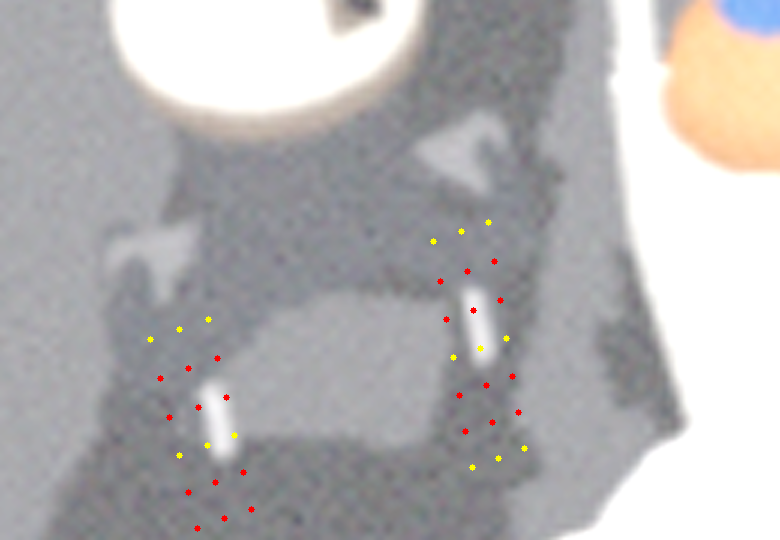

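The gamma-stretched crop shows the pads' bright strips at about (480,325) and (218,420). My grid puts them 30 mm too high, so I check the scene calibration against known points.

Run:
```python
from h import *
print("carrier bottom corner seen",ray("scene",[(289.2,272.7)],0),"expected ~.620,-.162")
print("ledge corners top", ray("scene",[(600,208)],.084), ray("scene",[(64,402)],.084), "top cam:",ray("top",[(46,196),(590.5,195.5)],.084))
s=env.get_state();print(s['ee_pos'],s['tool_rot'][:,2])
im=snapshot("scene");print("strip pixels now:")
for i in range(236,262):print(i,im[i,262:312].max(1).tolist())
```

```text
carrier bottom corner seen [[ 0.60317308 -0.15720365]] expected ~.620,-.162
ledge corners top [[0.8735764  0.87877931]] [[ 0.81445043 -0.83904631]] top cam: [[ 0.81627401  0.84657918]
 [ 0.81267932 -0.85107189]]
[ 0.60138596 -0.16800279  0.04500036] [ 9.88774750e-04 -1.34608417e-03 -9.99998605e-01]
strip pixels now:
236 [33, 29, 34, 31, 28, 33, 34, 34, 34, 35, 40, 39, 34, 37, 37, 41, 37, 38, 39, 37, 42, 37, 40, 37, 38, 35, 34, 35, 36, 35, 36, 39, 39, 38, 47, 89, 110, 95, 70, 46, 41, 38, 50, 93, 105, 107, 111, 114, 115, 116]
237 [26, 34, 33, 28, 31, 30, 31, 33, 44, 39, 38, 40, 40, 36, 36, 36, 39, 35, 39, 38, 37, 39, 37, 37, 36, 34, 38, 34, 37, 40, 37, 34, 37, 31, 39, 94, 117, 103, 69, 40, 36, 38, 51, 101, 117, 113, 109, 107, 109, 112]
238 [34, 33, 34, 28, 28, 31, 36, 38, 34, 37, 37, 35, 38, 36, 42, 35, 37, 41, 36, 36, 41, 40, 38, 35, 41, 38, 37, 33, 38, 39, 39, 40, 37, 36, 46, 85, 116, 113, 78, 40, 40, 40, 49, 92, 128, 142, 129, 113, 110, 109]
239 [37, 32, 32, 37, 37, 39, 44, 52, 44, 41, 37, 39, 39, 37, 37, 36, 35, 38, 38, 36, 37, 36, 37, 38, 38, 40, 33, 37, 39, 38, 39, 38, 35, 37, 46
[... 4078 characters left out ...]
34, 33, 35, 73, 111, 124, 126, 130, 132, 134, 134, 134, 133]
259 [42, 50, 49, 50, 45, 42, 42, 70, 99, 87, 61, 51, 55, 51, 53, 50, 52, 50, 52, 51, 50, 53, 53, 51, 53, 50, 53, 41, 35, 29, 31, 30, 35, 30, 33, 29, 30, 29, 33, 34, 56, 107, 125, 127, 132, 136, 134, 133, 133, 135]
260 [47, 52, 51, 51, 48, 41, 41, 65, 97, 91, 66, 52, 53, 52, 50, 53, 52, 52, 52, 54, 50, 50, 52, 52, 53, 50, 53, 38, 32, 25, 34, 30, 33, 31, 32, 30, 32, 31, 34, 31, 40, 83, 117, 127, 132, 135, 134, 134, 134, 134]
261 [45, 50, 53, 52, 48, 43, 40, 58, 95, 97, 70, 54, 52, 54, 54, 51, 56, 52, 54, 51, 54, 50, 50, 52, 50, 54, 47, 39, 34, 28, 30, 33, 29, 29, 31, 33, 32, 30, 29, 30, 35, 58, 108, 124, 131, 135, 134, 133, 134, 134]
```

The scene camera is off by about 20 mm here, so I won't use it for heights. The wrist moment gives a lever of about 0.10 m below its reference, which suggests contact near 0.085 m, too high for a side push. I'll back off, lower the tool and see whether the lever changes.

```bash
python3 -m jog '[0,-0.3,0,0,1,0,-0.3,0,0,1,0,0,-0.2,0,1,0,0,-0.2,0,1,0,0,-0.2,0,1,0,0,-0.2,0,1,0,0,0,0,1]'; python3 -m jog '[0,0,-0.1,0,1,0,0,-0.1,0,1,0,0,0,0,1,0,0.25,0,0,1,0,0.15,0,0,1,0,0.15,0,0,1,0,0.15,0,0,1,0,0.15,0,0,1]';  python3 - <<'E'
from h import *
s=env.get_state();print(s['force'],s['wrist_torque'],s['ee_pos'])
E
```

```text
t: 5.48
ee_pos: [0.6004, -0.1817, 0.0229]
tool_rot: [[1.0, 0.0, -0.002], [0.0, -1.0, 0.001], [-0.002, -0.001, -1.0]]
force: [-0.1, -0.1, -0.2]
width: 0.0855
grip_force: 0.0
t: 6.15
ee_pos: [0.6014, -0.1613, 0.0199]
tool_rot: [[1.0, -0.0, 0.001], [-0.0, -1.0, -0.002], [0.001, 0.002, -1.0]]
force: [1.0, -8.7, -0.7]
width: 0.0852
grip_force: 0.0
[ 1.00620606 -8.72027243 -0.69901864] [-1.08377211 -0.0707583   0.01368967] [ 0.60140357 -0.16134704  0.01986435]
```

At the lower height the lever is longer (0.120 m), so contact is now well under 60 mm. I retreat and bring the tool round to the long side, turning it +90°.

```bash
python3 -m jog '[0,-0.5,0.3,0,1,0,-1,0.3,0,1,0,-1,0.2,0,1,-0.3,-1,0.2,0,1,-1,0,0,0,1,-1,0,0,0,1,-1,0,0,0,1,-1,0,0,0,1]'; python3 -m jog '[-1,0,0,0,1,-1,0,0,0,1,-1,0,0,1,1,-0.5,0.5,0,1,1,0,1,0,1,1,0,1,0,1,1,0,1,0,1,1,0,1,0,1,1]'; python3 -m jog '[0,1,0,1,1,0,1,0,1,1,0,1,0,1,1,0,1,0,1,1,0,1,0,1,1,0,0.2,0,1,1,0,0,0,1,1,0,0,0,1,1]';python3 -m jog '[0,0,0,1,1,0,0,0,1,1,0,0,0,1,1,0,0,0,1,1,0,0,0,0,1,0,0,0,0,1]'
python3 - <<'E'
from h import *
im=snapshot("top");cv2.imwrite("pics/t3.png",cv2.resize(im[185:345,230:420,::-1],None,fx=3.5,fy=3.5,interpolation=cv2.INTER_CUBIC))
E
```

```text
t: 6.82
ee_pos: [0.4924, -0.2489, 0.0449]
tool_rot: [[1.0, -0.0, 0.0], [-0.0, -1.0, -0.0], [0.0, 0.0, -1.0]]
force: [0.4, 0.1, -0.0]
width: 0.0853
grip_force: 0.0
t: 7.48
ee_pos: [0.406, -0.1354, 0.0452]
tool_rot: [[0.864, 0.503, 0.001], [0.503, -0.864, -0.0], [0.001, 0.001, -1.0]]
force: [0.4, -0.4, 0.4]
width: 0.0854
grip_force: 0.0
t: 8.15
ee_pos: [0.4064, -0.0056, 0.0452]
tool_rot: [[0.337, 0.942, 0.001], [0.942, -0.337, -0.0], [0.0, 0.001, -1.0]]
force: [-0.9, -0.7, 0.0]
width: 0.0852
grip_force: 0.0
t: 8.65
ee_pos: [0.4064, -0.0062, 0.045]
tool_rot: [[0.003, 1.0, 0.001], [1.0, -0.003, -0.0], [-0.0, 0.001, -1.0]]
force: [0.6, 0.0, 0.3]
width: 0.0852
grip_force: 0.0
```

View pics/t3.png

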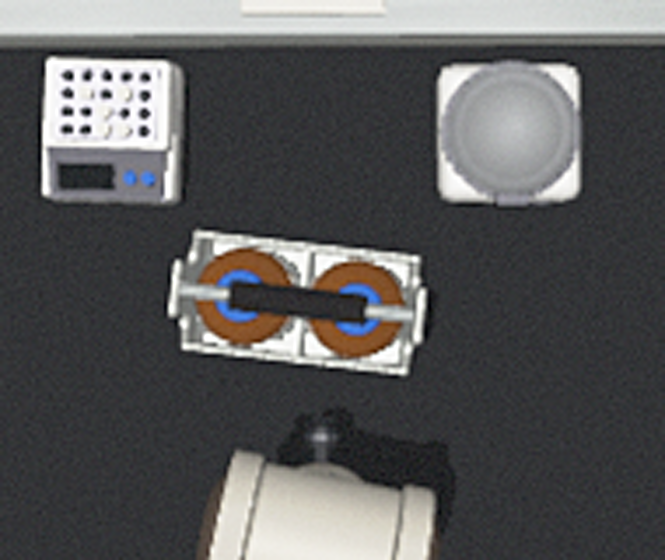

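Rim corners are now at about (198,231), (420,256), (408,375) and (182,348). The heater's right edge is at x≈182 and the minifuge's left edge at x≈438. The tool stands below the carrier, clear of it.

```bash
cat >> h.py <<'E'
def pose(C):
    C=np.array(C);v=(C[0]+C[3]-C[1]-C[2]);w=(C[0]+C[1]-C[2]-C[3])
    return C.mean(0).round(4),np.degrees(np.arctan2(-v[0],v[1])).round(2),np.degrees(np.arctan2(w[1],w[0])).round(2),(np.linalg.norm(v)/2).round(4),(np.linalg.norm(w)/2).round(4)
def auto(show=True):
    # long sides of the rim: near edge by lowest bright pixel, far edge by highest, per column
    im=snapshot("top");n,l,s,c=comps(im)
    i=[i for i in range(1,n) if 900<s[i,4]<4000 and abs(c[i][0]-311)<40 and 195<s[i,1]]
    return im,l,s,c,i
E
python3 - <<'E'
from h import *
q=lambda p:np.array(p)/3.5+[230,185]-.35
print(pose(ray("top",q([(198,231),(420,256),(408,375),(182,348)]),.09)))
im,l,s,c,i=auto();print(i,s[i],c[i])
E
```

```text
(array([0.5802, 0.0087]), np.float64(-6.84), np.float64(-6.93), np.float64(0.1982), np.float64(0.1042))
[10] [[ 278  250   74   43 2122]] [[314.98067861 270.97690858]]
```

```bash
python3 -m jog '[0,-0.3,-0.3,0,1,0,-0.25,-0.3,0,1,0,0,-0.3,0,1,0.5,0,-0.1,0,1,0.5,0,0,0,1,0.5,0,0,0,1,0.2,0,0,0,1,0.1,0,0,0,1]'; python3 -m jog '[0.1,0,0,0,1,0.1,0,0,0,1,0.1,0,0,0,1,0.1,0,0,0,1,0.1,0,0,0,1,0.1,0,0,0,1]'
python3 - <<'E'
from h import *
s=env.get_state();print(s['force'],s['wrist_torque'],s['ee_pos'])
im,l,s,c,i=auto();print(i,s[i],c[i])
b=(im[:,:,2].astype(int)-im[:,:,0]>60)&(im[:,:,2]>120);y,x=np.nonzero(b[240:300,260:370]);print("blue",len(x),x.mean()+260,y.mean()+240)
E
```

```text
t: 9.42
ee_pos: [0.4512, -0.0197, 0.0187]
tool_rot: [[0.001, 1.0, -0.001], [1.0, -0.001, 0.0], [0.0, -0.001, -1.0]]
force: [-0.3, 0.6, 0.0]
width: 0.0855
grip_force: 0.0
t: 9.92
ee_pos: [0.4648, -0.0197, 0.0193]
tool_rot: [[0.0, 1.0, -0.002], [1.0, -0.0, -0.0], [-0.0, -0.002, -1.0]]
force: [-14.2, -3.5, 7.0]
width: 0.0857
grip_force: 5.5
[-14.15041548  -3.52559018   7.04733509] [-0.36604006  1.09540088 -0.24952946] [ 0.46477393 -0.01972028  0.01931605]
[9] [[ 278  248   74   41 2104]] [[314.68631179 268.08269962]]
blue 135 314.31851851851854 268.14074074074074
```

```bash
cat >> h.py <<'E'
def edges(im,lo=282,hi=346):
    # near and far rim edges per column (sub-pixel by half-level crossing), as world lines at z=.09
    g=im.max(2).astype(float);N=[];F=[]
    cy=int(np.nonzero(((im[:,:,2].astype(int)-im[:,:,0]>60)&(im[:,:,2]>120))[200:300,290:345])[0].mean())+200
    def cross(c,a,b,st):
        for y in range(a,b,st):
            if g[y,c]>110:
                p=y-st;return p+st*(110-g[p,c])/(g[y,c]-g[p,c])
    for c in range(lo,hi):
        n=cross(c,cy+32,cy,-1);f=cross(c,cy-32 if cy>245 else cy-24,cy,1)
        if n:N.append((c,n))
        if f:F.append((c,f))
    r=[]
    for E in(N,F):
        P=ray("top",E,.09)
        for _ in range(4):
            k=np.polyfit(P[:,1],P[:,0],1);e=abs(P[:,0]-np.polyval(k,P[:,1]));P=P[e<max(.002,1.5*np.median(e))]
        r.append((k,len(P)))
    b=(im[:,:,2].astype(int)-im[:,:,0]>60)&(im[:,:,2]>120);y,x=np.nonzero(b[190:300,270:370])
    cap=ray("top",[(x.mean()+270,y.mean()+190)],.195)[0]
    (kn,a),(kf,d)=r
    yc=cap[1];xm=(np.polyval(kn,yc)+np.polyval(kf,yc))/2
    return dict(yaw_near=-np.degrees(np.arctan(kn[0])).round(2),yaw_far=-np.degrees(np.arctan(kf[0])).round(2),depth=(np.polyval(kf,yc)-np.polyval(kn,yc)).round(4),x=xm.round(4),cap=cap.round(4),lean_mm=((cap[0]-xm)*1e3).round(1),n=(a,d))
E
python3 - <<'E'
from h import *
a=cv2.resize(cv2.imread("pics/t3.png"),(190,160),interpolation=cv2.INTER_AREA)[:,:,::-1]
im=np.full((480,640,3),50,np.uint8);im[185:345,230:420]=a
for m in(im,snapshot("top")):print(edges(m))
b=cv2.imread("pics/top0.png")[:,:,::-1];print(edges(b,308,370))
E
```

```text
{'yaw_near': np.float64(-6.76), 'yaw_far': np.float64(-6.53), 'depth': np.float64(0.1071), 'x': np.float64(0.5815), 'cap': array([0.589 , 0.0207]), 'lean_mm': np.float64(7.4), 'n': (64, 48)}
 ** On entry to DLASCL parameter number  4 had an illegal value
 ** On entry to DLASCL parameter number  4 had an illegal value
 ** On entry to DLASCL parameter number  4 had an illegal value
 ** On entry to DLASCL parameter number  4 had an illegal value
 ** On entry to DLASCL parameter number  5 had an illegal value
 ** On entry to DLASCL parameter number  4 had an illegal valueh.py:30: RuntimeWarning: divide by zero encountered in scalar divide
  p=y-st;return p+st*(110-g[p,c])/(g[y,c]-g[p,c])
h.py:6: RuntimeWarning: invalid value encountered in multiply
  o=np.array(c["origin"]);return (o+d*((z-o[2])/d[:,2])[:,None])[:,:2]
Traceback (most recent call last):
  File "h.py", line 39, in edges
    k=np.polyfit(P[:,1],P[:,0],1);e=abs(P[:,0]-np.polyval(k,P[:,1]));P=P[e<max(.002,1.5*np.median(e))]
numpy.linalg.LinAlgError: SVD did not converge in Linear Least Squares
```

```bash
sed -i 's/if g\[y,c\]>110:/if g[y,c]>110>g[y-st,c]:/; s/cy+32,cy,-1/cy+28,cy,-1/' h.py
python3 - <<'E'
from h import *
a=cv2.resize(cv2.imread("pics/t3.png"),(190,160),interpolation=cv2.INTER_AREA)[:,:,::-1]
im=np.full((480,640,3),50,np.uint8);im[185:345,230:420]=a
m=snapshot("top")
for m in(im,m):print(edges(m))
b=cv2.imread("pics/top0.png")[:,:,::-1];print(edges(b,308,370))
s=env.get_state();print(s['force'],s['wrist_torque'],s['ee_pos'],s['t'])
E
```

```text
{'yaw_near': np.float64(-6.77), 'yaw_far': np.float64(-6.53), 'depth': np.float64(0.1072), 'x': np.float64(0.5815), 'cap': array([0.589 , 0.0207]), 'lean_mm': np.float64(7.4), 'n': (63, 48)}
{'yaw_near': np.float64(-5.61), 'yaw_far': np.float64(-5.55), 'depth': np.float64(0.1069), 'x': np.float64(0.5904), 'cap': array([0.5974, 0.0234]), 'lean_mm': np.float64(7.0), 'n': (53, 49)}
{'yaw_near': np.float64(-9.2), 'yaw_far': np.float64(-9.22), 'depth': np.float64(0.1078), 'x': np.float64(0.5878), 'cap': array([ 0.5926, -0.0372]), 'lean_mm': np.float64(4.8), 'n': (41, 62)}
[-9.92515143 -1.68318367  2.20325991] [-0.23066504  0.87147464 -0.19624327] [ 0.46492307 -0.0197055   0.01924646] 10.0667
```

No tilt: the cap-to-rim offset is unchanged (7.4 → 7.0 mm), and the carrier slides and turns the right way. I'll push farther to the right so that it squares up before it enters the gap.

```bash
python3 -m jog '[-0.3,0,0,0,1,-0.3,-0.5,0,0,1,0,-0.5,0,0,1,0,0,0,0,1,0.3,0,0,0,1,0.2,0,0,0,1,0.1,0,0,0,1,0.1,0,0,0,1]'; python3 -m jog '[0.1,0,0,0,1,0.1,0,0,0,1,0.1,0,0,0,1,0.1,0,0,0,1,0.1,0,0,0,1,0.1,0,0,0,1]'
python3 - <<'E'
from h import *
s=env.get_state();print(s['force'],s['wrist_torque'],s['ee_pos'])
print(edges(snapshot("top")))
E
```

```text
t: 10.73
ee_pos: [0.4684, -0.0444, 0.0196]
tool_rot: [[-0.0, 1.0, -0.002], [1.0, 0.0, -0.0], [-0.0, -0.002, -1.0]]
force: [-16.6, -5.6, 14.1]
width: 0.0855
grip_force: 10.3
t: 11.23
ee_pos: [0.4833, -0.0443, 0.0196]
tool_rot: [[-0.0, 1.0, -0.002], [1.0, 0.0, -0.0], [-0.0, -0.002, -1.0]]
force: [-18.2, -4.1, 13.1]
width: 0.0854
grip_force: 8.9
[-18.17051325  -4.06902937  13.063951  ] [-0.48811248  1.06382702 -0.14686274] [ 0.48327313 -0.04432942  0.01963155]
{'yaw_near': np.float64(-1.9), 'yaw_far': np.float64(-1.64), 'depth': np.float64(0.1067), 'x': np.float64(0.6042), 'cap': array([0.6093, 0.0252]), 'lean_mm': np.float64(5.0), 'n': (46, 64)}
```

It is nearly square now (−1.8°, x≈0.604) but has drifted to y≈+0.013. I'll go round to the left end and nudge it toward −y before entering the gap.

```bash
python3 -m jog '[-0.4,0,0,0,1,-0.8,0,0.3,0,1,-0.8,0,0.3,-1,1,0,1,0.4,-1,1,0,1,0,-1,1,0,1,0,-1,1,0,1,0,-1,1,0,1,0,-1,1]' | head -2; python3 -m jog '[0,1,0,-1,1,0,1,0,-1,1,0,1,0,-1,1,0,1,0,-1,1,0,1,0,-1,1,0,1,0,-1,1,0,0.8,0,-1,1,0,0,0,-1,1]' | head -2; python3 -m jog '[0,0,0,-1,1,0,0,0,-1,1,0,0,0,-1,1,0,0,0,-1,1,1,0,0,0,1,1,0,0,0,1,1,0,0,0,1,1,0,0,0,1]'|head -5; python3 -m jog '[1,0,0,0,1,1,0,0,0,1,0.3,0,-0.3,0,1,0,-0.5,-0.3,0,1,0,-0.5,-0.3,0,1,0,-0.5,-0.1,0,1,0,-0.4,0,0,1,0,0,0,0,1]'
python3 - <<'E'
from h import *
print(edges(snapshot("top")))
E
```

```text
t: 11.95
ee_pos: [0.4334, 0.082, 0.0445]
t: 12.62
ee_pos: [0.4331, 0.2538, 0.0443]
t: 13.28
ee_pos: [0.5344, 0.251, 0.0443]
tool_rot: [[1.0, 0.001, -0.0], [0.001, -1.0, 0.0], [-0.0, -0.0, -1.0]]
force: [0.1, -0.1, 0.6]
width: 0.0853
t: 13.95
ee_pos: [0.5907, 0.2008, 0.0197]
tool_rot: [[1.0, -0.002, -0.0], [-0.002, -1.0, -0.0], [-0.0, 0.0, -1.0]]
force: [-0.7, -0.1, -0.1]
width: 0.0853
grip_force: 0.0
{'yaw_near': np.float64(-2.21), 'yaw_far': np.float64(-1.6), 'depth': np.float64(0.1061), 'x': np.float64(0.6048), 'cap': array([0.6093, 0.025 ]), 'lean_mm': np.float64(4.5), 'n': (64, 63)}
```

```bash
python3 -m jog '[0,-0.2,0,0,1,0,-0.2,0,0,1,0,-0.2,0,0,1,0,-0.15,0,0,1,0,-0.15,0,0,1,0,-0.15,0,0,1,0,-0.15,0,0,1,0,0,0,0,1]'
python3 - <<'E'
from h import *
im=snapshot("top");print(edges(im));cv2.imwrite("pics/t4.png",cv2.resize(im[185:325,230:420,::-1],None,fx=4,fy=4,interpolation=cv2.INTER_CUBIC))
E
```

```text
t: 14.67
ee_pos: [0.5913, 0.1732, 0.02]
tool_rot: [[1.0, 0.0, 0.001], [0.0, -1.0, 0.001], [0.001, -0.001, -1.0]]
force: [0.7, 5.0, 2.4]
width: 0.0853
grip_force: 0.0
{'yaw_near': np.float64(-2.03), 'yaw_far': np.float64(-1.73), 'depth': np.float64(0.1061), 'x': np.float64(0.6054), 'cap': array([0.6104, 0.0093]), 'lean_mm': np.float64(5.0), 'n': (53, 47)}
```

View pics/t4.png

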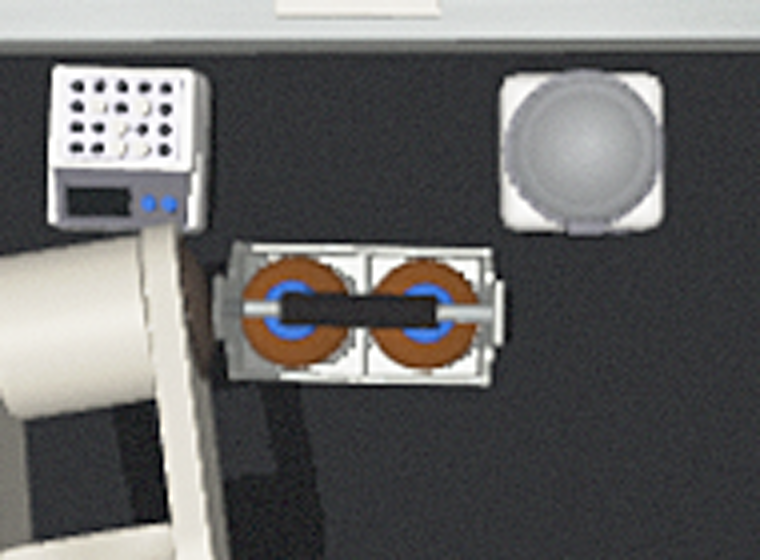

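Rim corners are now at about (232,243), (496,250), (490,385) and (228,378). The heater's right edge is at 208 and the minifuge's left edge at 500.

```bash
sed -i 's/\[190:300,270:370\]/[190:300,283:370]/; s/x.mean()+270/x.mean()+283/' h.py
python3 - <<'E'
from h import *
q=lambda p:np.array(p)/4+[230,185]-.35
print(pose(ray("top",q([(232,243),(496,250),(490,385),(228,378)]),.09)))
print(ray("top",q([(209,150),(207,228)]),.02),ray("top",q([(200,150)]),.095),ray("top",q([(499.5,90),(499.5,215)]),.04))
print(edges(snapshot("top")))
E
```

```text
(array([ 0.6045, -0.004 ]), np.float64(-1.75), np.float64(-2.31), np.float64(0.2025), np.float64(0.1039))
[[0.73880751 0.11964309]
 [0.67551246 0.12115226]] [[0.73107008 0.12004272]] [[ 0.78427053 -0.11481557]
 [ 0.68380606 -0.11405004]]
{'yaw_near': np.float64(-1.96), 'yaw_far': np.float64(-1.29), 'depth': np.float64(0.106), 'x': np.float64(0.6049), 'cap': array([ 0.6036, -0.0024]), 'lean_mm': np.float64(-1.2), 'n': (52, 53)}
```

Well centred (y≈−0.004, yaw about −1.8°). Back round to the near side for the final push.

```bash
python3 -m jog '[0,0.4,0,0,1,0,0.8,0.4,0,1,-0.5,0.3,0.3,0,1,-1,0,0.3,0,1,-1,0,0,0,1,-1,0,0,0,1,-1,0,0,1,1,-1,0,0,1,1]' | head -2; python3 -m jog '[-0.8,-0.5,0,1,1,0,-1,0,1,1,0,-1,0,1,1,0,-1,0,1,1,0,-1,0,1,1,0,-1,0,1,1,0,-1,0,1,1,0,-1,0,1,1]' | head -2; python3 -m jog '[0,-1,0,1,1,0,-0.2,0,1,1,0,0,0,1,1,0,0,0,1,1,0,0,0,1,1,0,0,0,1,1,0,0,-0.5,1,1,0,0,-0.5,1,1]'; python3 -m jog '[0,0,0,0,1,0,0,0,0,1]' | head -3
```

```text
t: 15.43
ee_pos: [0.4519, 0.2106, 0.0446]
t: 16.1
ee_pos: [0.4331, 0.0221, 0.0447]
t: 16.77
ee_pos: [0.4338, -0.0068, 0.0198]
tool_rot: [[-0.005, 1.0, 0.002], [1.0, 0.005, -0.0], [-0.0, 0.002, -1.0]]
force: [0.6, 0.1, -0.5]
width: 0.0852
grip_force: 0.0
t: 16.93
ee_pos: [0.4331, -0.0067, 0.0195]
tool_rot: [[0.002, 1.0, -0.001], [1.0, -0.002, 0.0], [0.0, -0.001, -1.0]]
```

```bash
python3 -m jog '[0.5,-0.05,0,0,1,0.5,0,0,0,1,0.4,0,0,0,1,0.2,0,0,0,1,0.15,0,0,0,1,0.12,0,0,0,1,0.12,0,0,0,1,0.12,0,0,0,1]'|head -5; python3 -m jog '[0.12,0,0,0,1,0.12,0,0,0,1,0.12,0,0,0,1,0.12,0,0,0,1,0.12,0,0,0,1,0.12,0,0,0,1,0.12,0,0,0,1,0.12,0,0,0,1]'|head -5
python3 - <<'E'
from h import *
s=env.get_state();print(s['wrist_torque'])
print(edges(snapshot("top")))
E
```

```text
t: 17.6
ee_pos: [0.4859, -0.0083, 0.0195]
tool_rot: [[0.0, 1.0, -0.001], [1.0, -0.0, 0.0], [0.0, -0.001, -1.0]]
force: [-18.7, -1.4, 11.9]
width: 0.0855
t: 18.27
ee_pos: [0.5091, -0.0083, 0.0195]
tool_rot: [[0.0, 1.0, -0.003], [1.0, -0.0, 0.0], [0.0, -0.003, -1.0]]
force: [-15.5, -0.6, 10.2]
width: 0.0854
[-0.02082212  1.23447344 -0.00688829]
{'yaw_near': np.float64(-0.42), 'yaw_far': np.float64(-1.09), 'depth': np.float64(0.1062), 'x': np.float64(0.6285), 'cap': array([ 0.6262, -0.0017]), 'lean_mm': np.float64(-2.3), 'n': (33, 42)}
```

Sliding square and upright. I continue.

```bash
for k in 1; do python3 -m jog '[0.12,0,0,0,1,0.12,0,0,0,1,0.12,0,0,0,1,0.12,0,0,0,1,0.12,0,0,0,1,0.12,0,0,0,1,0.12,0,0,0,1,0.12,0,0,0,1]'|sed -n '2p;4p'; done
python3 - <<'E'
from h import *
print(edges(snapshot("top")))
E
python3 -m jog '[0.12,0,0,0,1,0.12,0,0,0,1,0.12,0,0,0,1,0.12,0,0,0,1,0.12,0,0,0,1,0.12,0,0,0,1,0.12,0,0,0,1,0.12,0,0,0,1]'|sed -n '2p;4p;'
python3 - <<'E'
from h import *
im=snapshot("top");print(edges(im));cv2.imwrite("pics/t5.png",cv2.resize(im[165:305,230:420,::-1],None,fx=4,fy=4,interpolation=cv2.INTER_CUBIC))
E
```

```text
ee_pos: [0.5331, -0.0084, 0.0195]
force: [-16.0, -0.8, 9.8]
{'yaw_near': np.float64(-0.34), 'yaw_far': np.float64(-0.21), 'depth': np.float64(0.1059), 'x': np.float64(0.6525), 'cap': array([ 0.6493, -0.001 ]), 'lean_mm': np.float64(-3.2), 'n': (31, 45)}
ee_pos: [0.5572, -0.0084, 0.0195]
force: [-16.8, 0.0, 10.3]
{'yaw_near': np.float64(-8.21), 'yaw_far': np.float64(0.22), 'depth': np.float64(0.098), 'x': np.float64(0.681), 'cap': array([ 0.6726, -0.0019]), 'lean_mm': np.float64(-8.4), 'n': (21, 43)}
```

View pics/t5.png

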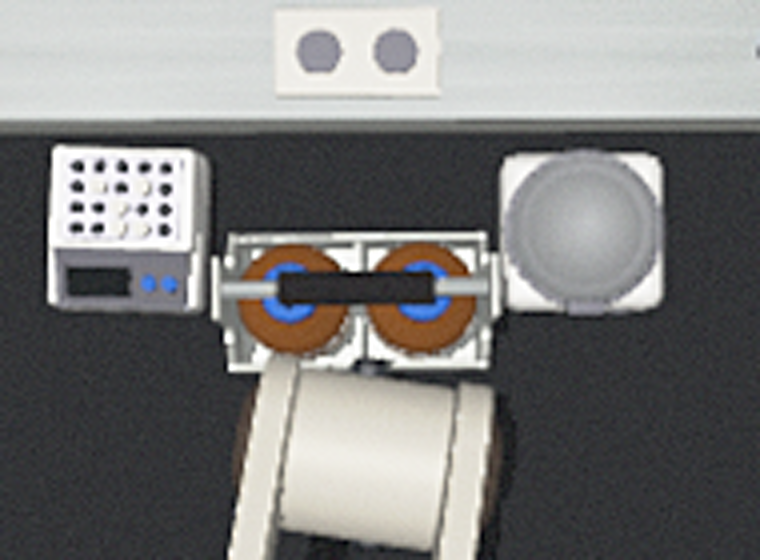

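The carrier is square in the gap. Far rim is at row 233 (x 230–487), the heater edge at 208 and the minifuge edge at 500, so both sides are clear. I keep pushing.

```bash
sed -i 's/n=(a,d))/n=(a,d),xfar=np.polyval(kf,0).round(4))/' h.py
for k in 1 2; do python3 -m jog '[0.12,0,0,0,1,0.12,0,0,0,1,0.12,0,0,0,1,0.12,0,0,0,1,0.12,0,0,0,1,0.12,0,0,0,1,0.12,0,0,0,1,0.12,0,0,0,1]'|sed -n '2p;4p';  python3 - <<'E'
from h import *
im=snapshot("top");r=edges(im);print({k:r[k] for k in("yaw_far","xfar","cap","n")})
E
done
```

```text
ee_pos: [0.5812, -0.0084, 0.0196]
force: [-15.2, -1.1, 9.7]
{'yaw_far': np.float64(1.73), 'xfar': np.float64(0.7534), 'cap': array([0.6956, 0.0031]), 'n': (17, 43)}
ee_pos: [0.6052, -0.0084, 0.0196]
force: [-15.9, -0.9, 9.8]
{'yaw_far': np.float64(2.13), 'xfar': np.float64(0.7775), 'cap': array([0.718 , 0.0009]), 'n': (13, 51)}
```

It is beginning to turn the other way (+2°). I shift the contact point left to take that out.

```bash
python3 -m jog '[-0.4,0,0,0,1,0,0.6,0,0,1,0,0.6,0,0,1,0,0,0,0,1,0.3,0,0,0,1,0.12,0,0,0,1,0.12,0,0,0,1,0.12,0,0,0,1]'|sed -n '2p;4p'; python3 -m jog '[0.12,0,0,0,1,0.12,0,0,0,1,0.12,0,0,0,1,0.12,0,0,0,1,0.12,0,0,0,1,0.12,0,0,0,1]'|sed -n '2p;4p';  python3 - <<'E'
from h import *
im=snapshot("top");r=edges(im);print({k:r[k] for k in("yaw_far","xfar","cap","n")})
E
```

```text
ee_pos: [0.6124, 0.0212, 0.0195]
force: [-16.7, 1.3, 9.9]
ee_pos: [0.6304, 0.0209, 0.0196]
force: [-15.6, 1.3, 8.9]
{'yaw_far': np.float64(0.57), 'xfar': np.float64(0.8026), 'cap': array([ 7.431e-01, -7.000e-04]), 'n': (19, 46)}
```

```bash
python3 -m jog '[-0.4,0,0,0,1,0,-0.5,0,0,1,0,-0.4,0,0,1,0,0,0,0,1,0.3,0,0,0,1,0.1,0,0,0,1,0.1,0,0,0,1,0.1,0,0,0,1]'|sed -n '2p;4p'; python3 -m jog '[0.1,0,0,0,1,0.1,0,0,0,1,0.1,0,0,0,1]'|sed -n '2p;4p';  python3 -m jog '[0.06,0,0,0,1]'|sed -n '2p;4p';python3 -m jog '[0.06,0,0,0,1]'|sed -n '2p;4p';python3 - <<'E'
from h import *
im=snapshot("top");r=edges(im);print({k:r[k] for k in("yaw_far","xfar","cap","n")})
E
```

```text
ee_pos: [0.6356, -0.0009, 0.0196]
force: [-15.2, -2.7, 9.1]
ee_pos: [0.643, -0.0006, 0.0196]
force: [-16.2, -0.2, 8.6]
ee_pos: [0.6446, -0.0006, 0.0197]
force: [-15.2, -0.3, 10.0]
ee_pos: [0.646, -0.0005, 0.0196]
force: [-15.6, -0.8, 10.2]
{'yaw_far': np.float64(1.37), 'xfar': np.float64(0.8067), 'cap': array([0.7567, 0.0058]), 'n': (14, 26)}
```

```bash
python3 -m jog '[0.06,0,0,0,1]'|sed -n '2p;4p';python3 -m jog '[0.06,0,0,0,1]'|sed -n '2p;4p';python3 -m jog '[0.05,0,0,0,1]'|sed -n '2p;4p';python3 -m jog '[0.05,0,0,0,1]'|sed -n '2p;4p'
```

```text
ee_pos: [0.6473, -0.0005, 0.0196]
force: [-15.4, 0.1, 10.2]
ee_pos: [0.6489, -0.0005, 0.0196]
force: [-15.8, -0.9, 10.1]
ee_pos: [0.6499, -0.0004, 0.0196]
force: [-27.7, 2.9, 14.9]
ee_pos: [0.6503, -0.0001, 0.0195]
force: [-36.0, 6.2, 20.0]
```

The force has risen sharply, so the carrier is against the ledge. I back off and look.

```bash
python3 -m jog '[-0.2,0,0,0,1,-0.5,0,0,0,1,-1,0,0,0,1,-1,0,0,0,1,-1,0,0,0,1,-1,0,0,0,1,-1,0,0,0,1,0,0,0,0,1]'|sed -n '2p;4p'
python3 - <<'E'
from h import *
im=snapshot("top");cv2.imwrite("pics/t6.png",cv2.resize(im[165:265,240:410,::-1],None,fx=4.7,fy=4.7,interpolation=cv2.INTER_CUBIC))
g=im.max(2)[:,:]
# near rim edge
E=[]
for c in range(292,350):
    col=g[200:260,c].astype(float)
    for y in range(59,0,-1):
        if col[y-1]>110>col[y]:E.append((c,200+y-(110-col[y])/(col[y-1]-col[y])));break
P=ray("top",E,.09)
for _ in range(4):
    k=np.polyfit(P[:,1],P[:,0],1);e=abs(P[:,0]-np.polyval(k,P[:,1]));P=P[e<max(.002,1.5*np.median(e))]
print("near edge yaw",-np.degrees(np.arctan(k[0])),"x",k[1],"-> centre",k[1]+.052,len(P))
E
```

```text
ee_pos: [0.5064, -0.0003, 0.0193]
force: [-1.1, 0.0, 1.1]
near edge yaw -0.16661054783353604 x 0.7120864807213514 -> centre 0.7640864807213514 39
```

View pics/t6.png

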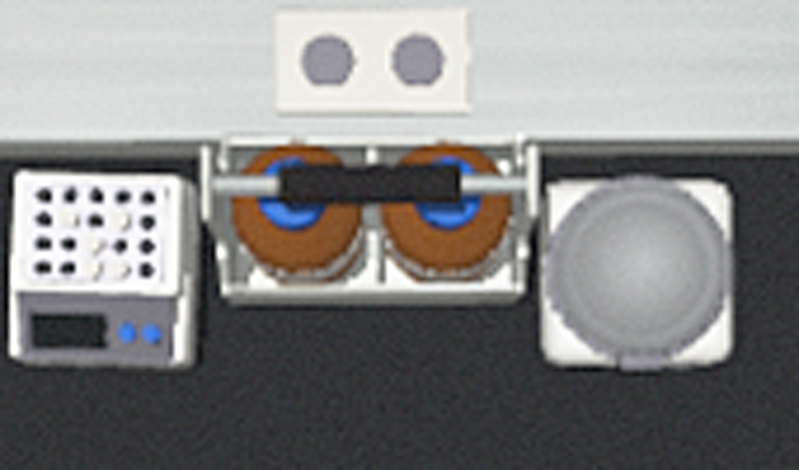

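The carrier stands flush: the far rim lies on the ledge line, the near rim is level at row ~297 (yaw −0.2°), and there are clear gaps to the heater (x 200) and the minifuge (x 542). The tool is well clear.

```bash
python3 -c "
from workcell import job
print(job.close_job())"
```

```text
the job is handed in; nothing more can be done
None
```

The job is handed in: by the last top view the carrier stands upright and square (within about 0.3°) against the ledge between the two instruments, with the arm clear and nothing else visibly moved, though the hand-in returned no verdict.

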